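# Unload and reload a forming die behind its emergency stop

## Task

Before touching anything in the forming die, push the red emergency-stop mushroom fully down so that it stays down. Then lift every formed copper saddle out of the die into the blue bin, and lay the one flat copper bar whose length fits the nests flat in the yellow-framed nest, leaving the too short and too long bars on the bench. When all that is done, turn the mushroom clockwise to its stop so that it comes fully up again; do not knock over or shift the bottle, spool or grease tin.

Things in the scene. Friction and masses are not known exactly. Their poses are not given: they have to be found in the camera images.
- die: steel lower die, fixed on the bench: block 150 mm (x) by 300 mm (y), top 30 mm above the bench; origin at the centre of its underside. Five open nests 6 mm deep (floors 24 mm above the bench), each 102 mm long (die x) by 34 mm wide (die y), centred at die x = 0, y = -116, -58, 0, 58 and 116 mm. The one at y = -116 mm is framed in yellow paint
- yellow_nest (a point): centre of the floor of the yellow-framed nest; axes as the die (x along the nest)
- bin: open blue plastic bin, fixed: 180 mm (x) by 220 mm (y), 60 mm tall, walls and floor 5 mm; origin at the centre of its underside
- stop_push (a joint): how far the red mushroom of the emergency stop is pushed down: 0 fully up, 0.008 m fully down. It takes about 6 N and stays down by itself
- stop_twist (a joint): clockwise turn (seen from above) of the mushroom: 0 at rest, 1.3 rad at its stop. Turning it to the stop raises a pushed head fully; a light spring turns it back when let go
- stop_top (a point): centre of the top of the red mushroom's raised grip bar (moves with the head; 100 mm above the bench when up). The bar is 52 mm long (its x), 16 mm wide (y), 24 mm tall, over a round red cap 60 mm across; the yellow box beneath is 85 mm square and 50 mm tall, with a black collar up to 56 mm
- bar_a_mid (a point): a solid copper bar, 96 mm long (its x), 28 mm wide (y), 16 mm thick (z); 380 g; lies flat on the bench. The point is its centre. 
- bar_b_mid (a point): a solid copper bar, 72 mm long (its x), 28 mm wide (y), 16 mm thick (z); 280 g; lies flat on the bench. The point is its centre. 
- bar_c_mid (a point): a solid copper bar, 120 mm long (its x), 28 mm wide (y), 16 mm thick (z); 470 g; lies flat on the bench. The point is its centre. 
- oil_bottle: yellow oil bottle with a red cap, 56 mm across, 130 mm tall; bystander; origin at the centre of its underside
- spool: black plastic spool, 64 mm across, 55 mm tall; bystander; origin at the centre of its underside
- tin: small grey grease tin with a steel lid, 60 mm across, 50 mm tall; bystander; origin at the centre of its underside
- saddle0: formed copper saddle (hat shape), starts in the die nest at y = -116 mm; may be absent (None from the start). 96 mm long (x), 28 mm wide (y), 38 mm tall, 200 g, 7 mm thick: flat feet at both ends, in the middle an arch 36 mm over its legs (along x), open underneath along y; origin at the centre of its underside. Best gripped across the legs, along x
- saddle1: formed copper saddle (hat shape), starts in the die nest at y = -58 mm; may be absent (None from the start). 96 mm long (x), 28 mm wide (y), 38 mm tall, 200 g, 7 mm thick: flat feet at both ends, in the middle an arch 36 mm over its legs (along x), open underneath along y; origin at the centre of its underside. Best gripped across the legs, along x
- saddle2: formed copper saddle (hat shape), starts in the die nest at y = 0 mm; may be absent (None from the start). 96 mm long (x), 28 mm wide (y), 38 mm tall, 200 g, 7 mm thick: flat feet at both ends, in the middle an arch 36 mm over its legs (along x), open underneath along y; origin at the centre of its underside. Best gripped across the legs, along x
- saddle3: formed copper saddle (hat shape), starts in the die nest at y = 58 mm; may be absent (None from the start). 96 mm long (x), 28 mm wide (y), 38 mm tall, 200 g, 7 mm thick: flat feet at both ends, in the middle an arch 36 mm over its legs (along x), open underneath along y; origin at the centre of its underside. Best gripped across the legs, along x
- saddle4: formed copper saddle (hat shape), starts in the die nest at y = 116 mm; may be absent (None from the start). 96 mm long (x), 28 mm wide (y), 38 mm tall, 200 g, 7 mm thick: flat feet at both ends, in the middle an arch 36 mm over its legs (along x), open underneath along y; origin at the centre of its underside. Best gripped across the legs, along x
Mind the look-alikes: they are no part of the job. What is shaped like the saddle2 but black is not meant. Several things look just like the part that bears stop_push: the one meant starts farthest to the robot's left.

How it is judged:
By the outcome, as a careful person would: the job done as asked, in the order asked, and still so for the second after the job is handed in, with the robot touching nothing.
Of saddle0, saddle1, saddle2, saddle3, saddle4 only 3 to 5 are there at a start; the rules pass over those that are not, and their reading is None.
At some moment in a run one of bar_a, bar_b, bar_c may be knocked a few centimetres aside while the robot is not near it.
Once in a run the grip may slacken for a moment while it holds something.
It also fails if it takes over 210 s, if anything falls off the work surface, if the arm or the gripper's body presses on something with over 40 N, if the wrist force passes 120 N, or if a joint passes its speed limit or range.

## Robot

A 7-joint arm with a two-finger parallel gripper is mounted at the origin on the work surface. World frame = base frame: x ahead of the robot, y to its left, z up, the work surface at z = 0. Lengths are in m, angles in rad, forces in N, time in s.
With the tool pointing down it reaches from about 0.35 to 0.9 m from the base axis. Payload 19.9 kg.
Tool frame: the origin (TCP) lies midway between the tips of the shut fingers; the grasp point (between the pads) lies 19 mm behind it; z points along the fingers, y is the line along which they close (so a half turn about z gives the same grasp; the last joint's range is limited). The gripper opens to 94 mm and grips with 3 to 60 N. Pads are 16 mm wide; open, the fingers measure 119 mm over their backs; the gripper's body (75 mm by 177 mm) begins 78 mm behind the grasp point.
Start: joints at [1.119, 0.417, -0.01, 1.614, 0.005, 1.111, -0.053], TCP at [0.249, -0.573, 0.205] pointing down, gripper open.
Joint ranges: [-2.81, 2.81], [-0.39, 2.02], [-1.27, 1.25], [0.06, 2.57], [-1.19, 4.33], [0.19, 2], [-2.82, 2.82]. Speed limits (rad/s): [1.89, 1.89, 2.39, 2.39, 3.01, 3.01, 3.01].

## Interface

Orientations are given as a unit quaternion [x, y, z, w].
In Python, from station import bot, imaging gives the robot as it stands.
- The arm moves only by the tool carry_out, never from a script. Its argument "motion" is a list of rows, each an object with "grip": the finger opening in m, from 0 to 0.094; "linear": the shift along the tool's x, y, z in m, a list of three; "yaw": the turn about the tool's z in degrees. In form: [{"grip": grip, "linear": [x, y, z], "yaw": yaw}, ...]. A call has exactly 8 rows; each row shifts and turns the commanded pose from where the row before left it, along the tool's axes as they then stand; what a row does not reach is not made up. A row lasts 1/10 s, in which the tool goes at most 50 mm and 8.59 degrees, less where a joint would pass 70% of its speed; a pose out of reach is approached as far as the arm can. A call is refused whole if a number of a shift passes 0.05 or a number of a turn 8.59, either way. A call with a gripper value outside its range is refused whole. The fingers move at their own pace and stop on an object; the grip force is fixed at half the most. Time passes only in rows, so rows that do not move let the fingers close, or fill a call up. It gives the time, the measured TCP pose, the force, the opening and the grip force at its end, in the units of the state.
- bot.observe(): the state, without advancing time (a new reading comes with each control period).
- imaging.camera(name): name is "scene" or "top" or "wrist"; returns a dict with "pixels" (420x560x3 uint8, red, green, blue), "camera_matrix" (3x3 intrinsics, pixels), "pose" (4x4, takes a point from camera to world coordinates); the wrist camera has in their place "hand_eye" (4x4, takes a point from camera to tool coordinates, whose origin is the TCP and whose axes are the flange's). Camera axes: x right, y up, looking along -z (the intrinsics and any distortion apply to the point x, -y, -z); pixel columns grow to the right and rows downward; lengths in m; the calibration is good to about 2 mm. A picture is of the moment at which its call begins: read the wrist's pose just before it. There is no depth.
- bot.job_done(): hands the job in; it is judged then, once.
Trained networks look in a picture, given as the dict that the camera call returned (one of the last four; its "shot" number tells which), for a name from the list of things; names that differ only in an ending like _2 or _b are one class to them, and where a whole thing is asked for, a point or a joint stands for the part that bears it (a point fixed in the world has none). Each returns a list of dicts, best first, with "confidence" (0 to 1); they miss things now and then, are a little off and sometimes report something else, mostly with a low value. They report only what shows in the picture. A call takes as long as a camera call. They do not tell look-alikes from the thing itself.
- imaging.boxes_of(picture, target): "rect" ([centre column, centre row, width, height] in pixels, round what is visible of it).
- imaging.spot_point(picture, target): "pixel" ([column, row] in pixels: a listed point, or the origin of a listed thing).
The state is a dict: "clock": time; "joint_positions": joint angles; "dq": joint speeds; "joint_torque": joint torques, N m; "tcp_pos": TCP position; "orientation": TCP orientation; "contact_force": force on the tool from outside, world axes, zero at the start; "wrist_torque": the same for the moment, N m; "width": finger opening in m; "finger_force": force on a finger pad.
Only numpy, scipy, OpenCV 4.12 (cv2) and the standard library are available. Lean on these libraries where they do the work, as an engineer would, in place of code of your own. Each camera call takes 0.05 s, during which the arm holds its last target. There are 200 camera calls.

## Working session

There is one attempt and no reset: what is moved stays moved. The work goes in short steps, Python scripts to look and compute and a tool call to move; the robot and the scene stay as the last step left them, time stands still between calls to the robot, and variables do not carry over. Pictures are saved under pics/ and viewed, at most 14 in all, crops included, and the job is handed in when it is done.

Besides the shell and the picture viewer there is one more tool, called after "Request:" as name(argument=value, ...) on one line, values as JSON. carry_out: Moves the arm, as the interface text tells. Its arguments: {"type":"object","properties":{"motion":{"type":"array","items":{"type":"object","properties":{"grip":{"type":"number"},"linear":{"type":"array","items":{"type":"number"}},"yaw":{"type":"number"}}}}},"required":["motion"]}

```bash
mkdir -p pics; ls; python3 - <<'E'
from station import bot, imaging
import cv2, numpy as np
s=bot.observe(); print(s)
for n in ("top","scene"):
    p=imaging.camera(n); cv2.imwrite(f"pics/{n}0.png",p["pixels"][:,:,::-1])
    np.savez(f"{n}0.npz",K=p["camera_matrix"],T=p["pose"]); print(n,p["camera_matrix"],p["pose"],p.keys())
    for t in ["die","yellow_nest","bin","stop_top","bar_a_mid","bar_b_mid","bar_c_mid","oil_bottle","spool","tin","saddle0"]:
        print(t,[(np.round(d["pixel"],1).tolist(),round(d["confidence"],2)) for d in imaging.spot_point(p,t)][:7])
E
```

```text
pics
{'clock': 0.0, 'joint_positions': array([ 1.11948637,  0.41792955, -0.01030046,  1.61417987,  0.0047342 ,
        1.11068009, -0.05298927]), 'dq': array([ 0.00103981, -0.00042042, -0.00067224, -0.00124683, -0.00085557,
        0.00073984, -0.00055011]), 'joint_torque': array([ 9.88269057e-04, -8.51264620e+01,  6.39045238e-01, -4.25999486e+01,
       -4.88107663e-02,  1.87169417e-02,  1.84004848e-04]), 'tcp_pos': array([ 0.24885097, -0.5729159 ,  0.20485064]), 'orientation': array([ 9.79076912e-01,  2.03489695e-01, -1.77997290e-04, -5.59522661e-04]), 'contact_force': array([ 0.10844298, -0.5439901 , -0.34840023]), 'wrist_torque': array([-0.02514366,  0.01648998, -0.02003373]), 'finger_force': 0.0, 'width': 0.0934969922765658}
top [[527.31814428   0.         286.77593807]
 [  0.         527.31814428 214.07257645]
 [  0.           0.           1.        ]] [[-0.02477908  0.98682071 -0.15990896  0.37380749]
 [-0.99967904 -0.02530357 -0.00124422  0.02868576]
 [-0.00527409  0.1598268   0.98713098  1.21963319]
 [ 0.          0.          0.          1.        ]] dict_keys(['pixels', 'ca
[... 831 characters left out ...]
       0.          0.          1.        ]] dict_keys(['pixels', 'camera_matrix', 'pose', 'shot'])
die [([249.3, 254.7], 0.68), ([424.7, 231.4], 0.24)]
yellow_nest [([198.7, 242.7], 0.72)]
bin [([425.6, 232.1], 0.97), ([200.0, 243.2], 0.28)]
stop_top [([222.4, 113.4], 0.76), ([256.1, 163.5], 0.71)]
bar_a_mid [([156.2, 196.7], 0.94), ([272.9, 316.8], 0.16)]
bar_b_mid [([174.8, 169.8], 0.86), ([409.0, 302.7], 0.4), ([229.8, 245.3], 0.15)]
bar_c_mid [([147.2, 227.4], 0.64)]
oil_bottle [([407.5, 303.4], 0.94)]
spool [([272.6, 317.1], 0.82)]
tin [([132.2, 269.2], 0.76)]
saddle0 [([230.5, 246.0], 0.78), ([303.1, 259.0], 0.78), ([209.2, 318.4], 0.76), ([252.2, 249.4], 0.55), ([201.3, 243.8], 0.26)]
```

```bash
python3 - <<'E'
import cv2
im=cv2.imread("pics/top0.png"); cv2.imwrite("pics/top0c.png",cv2.resize(im[80:380,100:500],None,fx=2,fy=2,interpolation=cv2.INTER_CUBIC))
E
```

```text
(no output)
```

View pics/top0c.png

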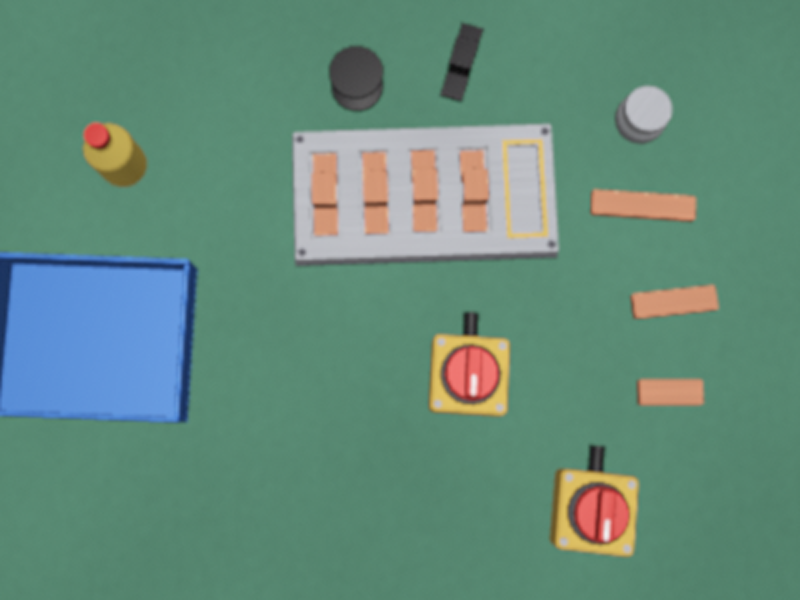

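View pics/scene0.png

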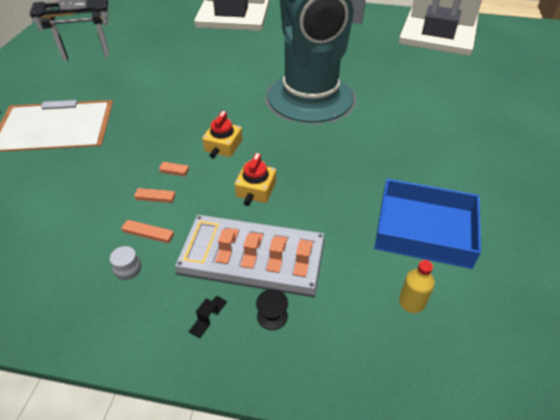

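The top view shows four saddles, in nests at -58 to 116, with the yellow nest at crop (524,188) empty. The stop I want, the left one, is at crop (470,373). Bars from top to bottom: long (643,205), 96 mm (675,301), short (671,392). The black look-alike is at (462,62). The scene view agrees.

```bash
cat > h.py <<'E'
import numpy as np, cv2
from station import bot, imaging
from scipy.spatial.transform import Rotation as R
def ray(px,z,K,T):
    d=np.linalg.inv(K)@[px[0],px[1],1.]; d=T[:3,:3]@[d[0],-d[1],-d[2]]
    o=T[:3,3]; return (o+d*(z-o[2])/d[2])[:2]
def shot(n):
    s=bot.observe(); p=imaging.camera(n); K=p["camera_matrix"]
    if n=="wrist":
        B=np.eye(4); B[:3,:3]=R.from_quat(s["orientation"]).as_matrix(); B[:3,3]=s["tcp_pos"]; T=B@p["hand_eye"]
    else: T=p["pose"]
    return p,K,T
def heading(s):  # heading of tool y, deg
    y=R.from_quat(s["orientation"]).as_matrix()[:,1]; return np.degrees(np.arctan2(y[1],y[0]))
def copper(im):
    h=cv2.cvtColor(im,cv2.COLOR_RGB2HSV); return cv2.inRange(h,(5,100,110),(16,255,255))
def rects(mask,z,K,T,amin=60):
    out=[]
    for c in cv2.findContours(mask,cv2.RETR_EXTERNAL,cv2.CHAIN_APPROX_NONE)[0]:
        if cv2.contourArea(c)<amin: continue
        w=np.array([ray(p[0],z,K,T) for p in c])*1000
        (x,y),(a,b),_=r=cv2.minAreaRect(w.astype(np.float32))
        q=cv2.boxPoints(r); e=q[1]-q[0]; f=q[2]-q[1]; e=e if np.hypot(*e)>np.hypot(*f) else f
        out.append((np.round([x,y,max(a,b),min(a,b),np.degrees(np.arctan2(e[1],e[0]))%180],1)).tolist()+[np.round(c.mean(axis=(0,1))).tolist()])
    return out
def go(x,y,z,head):  # tool-frame shift & turn to target
    s=bot.observe(); M=R.from_quat(s["orientation"]).as_matrix()
    print("t",round(s["clock"],1),"tcp",np.round(s["tcp_pos"],4),"head",round(heading(s),2),"F",np.round(s["contact_force"],1),"w",round(s["width"],4),"shift",np.round(M.T@(np.array([x,y,z])-s["tcp_pos"]),4),"yaw",round((heading(s)-head+180)%360-180,2))
E
python3 - <<'E'
from h import *
p,K,T=shot("top"); im=p["pixels"]
print("bars"); [print(r) for r in rects(copper(im),.016,K,T) if r[5][0]>370]
h=cv2.cvtColor(im,cv2.COLOR_RGB2HSV)
print("die");[print(r) for r in rects(cv2.inRange(h,(0,0,110),(179,50,255)),.03,K,T,300)]
print("yel");[print(r) for r in rects(cv2.inRange(h,(18,90,110),(35,255,255)),.03,K,T)]
print("box");[print(r) for r in rects(cv2.inRange(h,(18,90,110),(35,255,255)),.05,K,T,200)]
print("bin");[print(r) for r in rects(cv2.inRange(h,(100,100,60),(125,255,255)),.06,K,T,500)]
print("red");[print(r) for r in rects(cv2.inRange(h,(0,130,100),(4,255,255))|cv2.inRange(h,(174,130,100),(179,255,255)),.08,K,T)]
for n,px,z in [("stop",[336.3,263.1],.1),("stop2",[401.5,336.2],.1),("bin",[149.5,249.2],0),("ynest",[361.5,171.4],.024),("die",[310.7,180.4],0),("bottle",[161.8,165.6],0),("spool",[276.2,120.5],0),("tin",[418.6,139.9],0)]:
    print(n,ray(px,z,K,T).round(4))
for px in ([260.9,175.6],[337.8,172.3],[288.9,174.5],[312.4,175.0]): print("sad",ray(px,.024,K,T).round(4))
go(.5,0,.2,90)
E
```

```text
bars
[317.1, -553.0, 107.8, 38.0, 173.9, [552.0, 316.0]]
[419.2, -301.0, 71.1, 24.8, 88.6, [435.0, 276.0]]
[521.5, -312.8, 96.0, 27.2, 94.7, [437.0, 231.0]]
[635.8, -284.4, 117.1, 28.0, 84.6, [421.0, 182.0]]
die
[655.4, -29.8, 304.0, 155.9, 90.0, [312.0, 176.0]]
[744.0, -292.3, 65.8, 57.7, 133.6, [423.0, 136.0]]
[1026.8, 38.9, 1367.7, 141.2, 88.4, [276.0, 23.0]]
yel
[289.6, -206.7, 89.1, 87.3, 82.2, [397.0, 336.0]]
[443.7, -73.7, 88.2, 87.4, 174.7, [334.0, 267.0]]
[656.8, -146.1, 113.8, 45.2, 0.4, [362.0, 174.0]]
[707.5, 327.6, 74.9, 55.8, 43.7, [158.0, 158.0]]
box
[291.0, -202.8, 87.6, 85.9, 82.2, [397.0, 336.0]]
[442.5, -72.0, 86.7, 85.9, 174.7, [334.0, 267.0]]
[652.1, -143.2, 111.9, 44.4, 0.4, [362.0, 174.0]]
[701.9, 322.6, 73.7, 54.9, 43.7, [158.0, 158.0]]
bin
[494.8, 347.5, 230.3, 181.5, 86.5, [143.0, 249.0]]
red
[290.6, -202.5, 55.5, 55.0, 132.1, [401.0, 338.0]]
[442.6, -72.0, 55.9, 53.9, 178.0, [336.0, 266.0]]
[717.9, 336.3, 28.0, 22.1, 43.9, [148.0, 147.0]]
stop [ 0.4473 -0.0722]
stop2 [ 0.293  -0.2011]
bin [0.497  0.3508]
ynest [ 0.6635 -0.146 ]
die [ 0.6506 -0.0284]
bottle [0.6959 0.3249]
spool [0.8007 0.0501]
tin [ 0.7431 -0.2898]
sad [0.6596 0.0881]
sad [ 0.6628 -0.0909]
sad [0.6605 0.0229]
sad [ 0.6579 -0.0316]
t 1.2 tcp [ 0.249  -0.5732  0.2054] head -66.52 F [ 0.2 -0.  -0.3] w 0.0939 shift [ 0.4586 -0.4258  0.0054] yaw -156.52
```

Request:
carry_out(motion=[{"grip": 0, "linear": [0.03, -0.03, 0], "yaw": 0}, {"grip": 0, "linear": [0.03, -0.03, 0], "yaw": 0}, {"grip": 0, "linear": [0.03, -0.03, 0], "yaw": 0}, {"grip": 0, "linear": [0.03, -0.03, 0], "yaw": 0}, {"grip": 0, "linear": [0.03, -0.03, 0], "yaw": 0}, {"grip": 0, "linear": [0.03, -0.03, 0], "yaw": 0}, {"grip": 0, "linear": [0.03, -0.03, 0], "yaw": 0}, {"grip": 0, "linear": [0.03, -0.03, 0], "yaw": 0}])

```text
clock: 2.05
tcp_pos: [0.3739, -0.2559, 0.2057]
orientation: [0.979, 0.203, 0.0, 0.0]
contact_force: [1.3, -0.5, 0.7]
width: 0.0334
finger_force: 0.0
```

Request:
carry_out(motion=[{"grip": 0, "linear": [0.03, -0.03, 0], "yaw": 0}, {"grip": 0, "linear": [0.03, -0.03, 0], "yaw": 0}, {"grip": 0, "linear": [0.03, -0.03, 0], "yaw": 0}, {"grip": 0, "linear": [0.03, -0.03, 0], "yaw": 0}, {"grip": 0, "linear": [0.017, -0.022, 0], "yaw": 0}, {"grip": 0, "linear": [0, 0, 0], "yaw": -8.5}, {"grip": 0, "linear": [0, 0, 0], "yaw": -8.5}, {"grip": 0, "linear": [0, 0, 0], "yaw": -8.5}])

```text
clock: 2.85
tcp_pos: [0.4427, -0.0724, 0.2055]
orientation: [0.909, 0.418, 0.0, 0.0]
contact_force: [-0.2, -0.6, 0.1]
width: 0.0004
finger_force: 0.0
```

Request:
carry_out(motion=[{"grip": 0, "linear": [0, 0, 0], "yaw": -8.5}, {"grip": 0, "linear": [0, 0, 0], "yaw": -8.5}, {"grip": 0, "linear": [0, 0, 0], "yaw": -8.5}, {"grip": 0, "linear": [0, 0, 0], "yaw": -8.5}, {"grip": 0, "linear": [0, 0, 0], "yaw": -7}, {"grip": 0, "linear": [0, 0, 0], "yaw": 0}, {"grip": 0, "linear": [0, 0, 0], "yaw": 0}, {"grip": 0, "linear": [0, 0, 0], "yaw": 0}])

```text
clock: 3.65
tcp_pos: [0.4426, -0.0727, 0.2055]
orientation: [0.708, 0.706, 0.0, 0.0]
contact_force: [-0.3, -0.8, -0.1]
width: 0.0003
finger_force: 0.0
```

```bash
python3 - <<'E'
from h import *
p,K,T=shot("wrist"); cv2.imwrite("pics/w1.png",p["pixels"][:,:,::-1])
for d in imaging.spot_point(p,"stop_top")[:3]: print(d["pixel"],d["confidence"],ray(d["pixel"],.1,K,T).round(4))
print(T.round(3)); go(.4425,-.072,.12,0); print(bot.observe()["joint_positions"].round(2))
E
```

```text
[142.8, 334.2] 0.86 [ 0.2923 -0.2049]
[285.4, 210.3] 0.84 [ 0.4438 -0.0697]
[[ 1.     0.004  0.001  0.443]
 [-0.004  0.964  0.267  0.006]
 [-0.    -0.267  0.964  0.385]
 [ 0.     0.     0.     1.   ]]
t 3.8 tcp [ 0.4426 -0.0726  0.2055] head -0.12 F [-0.1 -0.9  0.4] w 0.0003 shift [ 0.0006 -0.0001  0.0855] yaw -0.12
[ 0.55  0.12 -0.48  2.02  0.07  1.02  0.03]
```

View pics/w1.png

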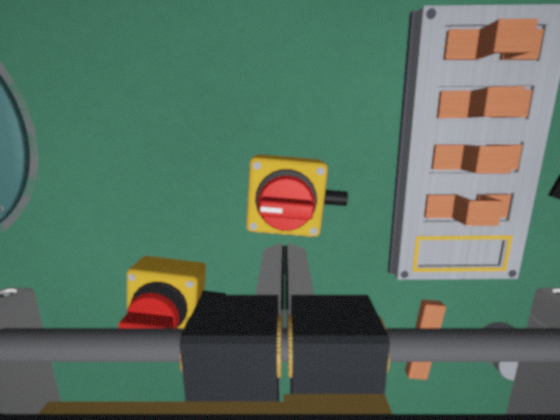

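The wrist view shows the left stop's bar at (285,210), tilted about -4°. All four saddles are in place, and the one nearest the yellow nest sits slightly askew.

Request:
carry_out(motion=[{"grip": 0, "linear": [0.002, 0, 0.024], "yaw": 3}, {"grip": 0, "linear": [0, 0, 0.024], "yaw": 0}, {"grip": 0, "linear": [0, 0, 0.024], "yaw": 0}, {"grip": 0, "linear": [0, 0, 0.024], "yaw": 0}, {"grip": 0, "linear": [0, 0, 0.003], "yaw": 0}, {"grip": 0, "linear": [0, 0, 0.003], "yaw": 0}, {"grip": 0, "linear": [0, 0, 0.003], "yaw": 0}, {"grip": 0, "linear": [0, 0, 0.002], "yaw": 0}])

```text
clock: 4.55
tcp_pos: [0.4432, -0.0708, 0.0992]
orientation: [0.726, 0.688, 0.0, 0.001]
contact_force: [-0.3, -0.1, 3.4]
width: 0.0003
finger_force: 1.9
```

Request:
carry_out(motion=[{"grip": 0, "linear": [0, 0, 0.002], "yaw": 0}, {"grip": 0, "linear": [0, 0, 0.002], "yaw": 0}, {"grip": 0, "linear": [0, 0, 0.002], "yaw": 0}, {"grip": 0, "linear": [0, 0, 0.002], "yaw": 0}, {"grip": 0, "linear": [0, 0, 0], "yaw": 0}, {"grip": 0, "linear": [0, 0, 0], "yaw": 0}, {"grip": 0, "linear": [0, 0, 0], "yaw": 0}, {"grip": 0, "linear": [0, 0, 0], "yaw": 0}])

```text
clock: 5.35
tcp_pos: [0.4436, -0.0708, 0.0917]
orientation: [0.726, 0.688, 0.0, 0.001]
contact_force: [-5.3, 0.7, 32.6]
width: 0.0004
finger_force: 16.1
```

Request:
carry_out(motion=[{"grip": 0, "linear": [0, 0, -0.01], "yaw": 0}, {"grip": 0, "linear": [0, 0, -0.03], "yaw": 0}, {"grip": 0.06, "linear": [0, 0, -0.04], "yaw": 0}, {"grip": 0.06, "linear": [0.01, 0.035, -0.04], "yaw": -3}, {"grip": 0.06, "linear": [0.01, 0.04, -0.04], "yaw": 0}, {"grip": 0.06, "linear": [0.01, 0.045, 0], "yaw": 0}, {"grip": 0.06, "linear": [0.01, 0.045, 0], "yaw": 0}, {"grip": 0.06, "linear": [0, 0.045, 0], "yaw": 0}])

```text
clock: 6.15
tcp_pos: [0.6467, -0.0331, 0.2422]
orientation: [0.707, 0.707, 0.0, -0.0]
contact_force: [0.4, -0.7, 0.2]
width: 0.045
finger_force: 0.0
```

Request:
carry_out(motion=[{"grip": 0.06, "linear": [0, 0, 0], "yaw": 0}, {"grip": 0.06, "linear": [0, 0, 0], "yaw": 0}, {"grip": 0.06, "linear": [0, 0, 0], "yaw": 0}, {"grip": 0.06, "linear": [0, 0, 0], "yaw": 0}, {"grip": 0.06, "linear": [0, 0, 0], "yaw": 0}, {"grip": 0.06, "linear": [0, 0, 0], "yaw": 0}, {"grip": 0.06, "linear": [0, 0, 0], "yaw": 0}, {"grip": 0.06, "linear": [0, 0, 0], "yaw": 0}])

```text
clock: 6.95
tcp_pos: [0.6451, -0.0346, 0.2423]
orientation: [0.707, 0.707, -0.0, 0.0]
contact_force: [0.1, -0.3, 0.4]
width: 0.0596
finger_force: 0.0
```

```bash
python3 - <<'E'
from h import *
p,K,T=shot("wrist"); im=p["pixels"]; cv2.imwrite("pics/w2.png",im[:,:,::-1])
for d in imaging.spot_point(p,"saddle0"): print(np.round(d["pixel"]),round(d["confidence"],2),ray(d["pixel"],.024,K,T).round(4))
for d in imaging.spot_point(p,"stop_top")[:3]: print("stop",np.round(d["pixel"]),round(d["confidence"],2),ray(d["pixel"],.092,K,T).round(4))
for d in imaging.spot_point(p,"yellow_nest")[:1]: print("yn",d["confidence"],ray(d["pixel"],.024,K,T).round(4))
h=cv2.cvtColor(im,cv2.COLOR_RGB2HSV)
print("yel");[print(r) for r in rects(cv2.inRange(h,(18,90,110),(35,255,255)),.03,K,T)]
print("feet");[print(r) for r in rects(copper(im),.031,K,T,300)]
go(.656,-.03,.05,0)
E
```

```text
[298. 185.] 0.85 [ 0.6628 -0.0275]
[293. 138.] 0.78 [0.6564 0.0312]
[292.  89.] 0.76 [0.654  0.0876]
[411. 220.] 0.61 [ 0.8134 -0.0756]
[292. 229.] 0.58 [ 0.6558 -0.0869]
stop [103. 234.] 0.94 [ 0.4426 -0.0713]
yn 0.79 [ 0.6584 -0.138 ]
yel
[841.1, -278.5, 88.6, 15.9, 94.0, [416.0, 353.0]]
[448.8, -278.2, 88.9, 16.0, 84.8, [152.0, 353.0]]
[297.0, -185.7, 95.1, 57.0, 130.8, [36.0, 298.0]]
[658.7, -143.4, 116.2, 44.8, 180.0, [290.0, 269.0]]
[439.9, -74.0, 97.5, 91.1, 175.0, [128.0, 220.0]]
feet
[531.4, -318.6, 49.6, 28.0, 94.4, [210.0, 376.0]]
[656.8, -88.9, 92.6, 37.6, 179.9, [293.0, 229.0]]
[658.8, -30.0, 93.5, 32.2, 179.9, [295.0, 186.0]]
[657.7, 28.2, 93.5, 27.3, 179.9, [294.0, 140.0]]
[657.6, 90.1, 93.4, 30.4, 179.9, [295.0, 87.0]]
t 7.2 tcp [ 0.6452 -0.0345  0.2422] head -0.02 F [-0.1  0.4 -0.8] w 0.0599 shift [0.0045 0.0108 0.1922] yaw -0.02
```

View pics/w2.png

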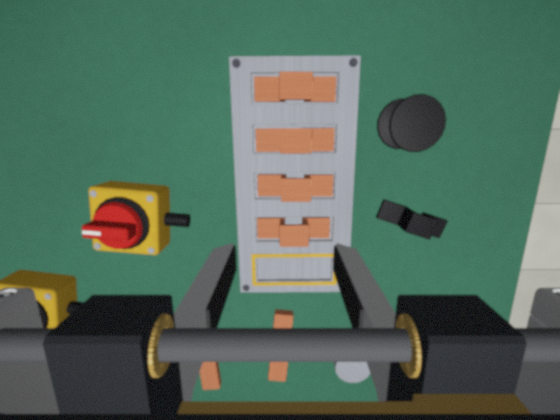

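The wrist view shows saddles at rows 87, 139, 187 and 231 in column ~294, and the yellow frame at (295,269). The stop is at (115,225), now pressed. Picking the saddle at y=0.087 first.

Request:
carry_out(motion=[{"grip": 0.06, "linear": [0.04, 0.004, 0], "yaw": 0}, {"grip": 0.06, "linear": [0.04, 0.004, 0], "yaw": 0}, {"grip": 0.06, "linear": [0.0415, 0.004, 0.02], "yaw": 0}, {"grip": 0.06, "linear": [0, 0, 0.04], "yaw": 0}, {"grip": 0.06, "linear": [0, 0, 0.04], "yaw": 0}, {"grip": 0.06, "linear": [0, 0, 0.04], "yaw": 0}, {"grip": 0.06, "linear": [0, 0, 0.03], "yaw": 0}, {"grip": 0.06, "linear": [0, 0, 0.02], "yaw": 0}])

```text
clock: 7.95
tcp_pos: [0.6562, 0.0869, 0.0496]
orientation: [0.707, 0.707, -0.001, -0.001]
contact_force: [-0.0, -0.8, 0.3]
width: 0.06
finger_force: 0.0
```

Request:
carry_out(motion=[{"grip": 0.06, "linear": [0, 0, 0.01], "yaw": 0}, {"grip": 0.06, "linear": [0, 0, 0.006], "yaw": 0}, {"grip": 0.0, "linear": [0, 0, 0], "yaw": 0}, {"grip": 0, "linear": [0, 0, 0], "yaw": 0}, {"grip": 0, "linear": [0, 0, 0], "yaw": 0}, {"grip": 0, "linear": [0, 0, 0], "yaw": 0}, {"grip": 0, "linear": [0, 0, 0], "yaw": 0}, {"grip": 0, "linear": [0, 0, 0], "yaw": 0}])

```text
clock: 8.75
tcp_pos: [0.6578, 0.0871, 0.0372]
orientation: [0.707, 0.707, 0.0, 0.0]
contact_force: [-1.6, -0.5, 8.4]
width: 0.0357
finger_force: 30.0
```

Request:
carry_out(motion=[{"grip": 0, "linear": [0, 0, -0.01], "yaw": 0}, {"grip": 0, "linear": [0, 0, -0.03], "yaw": 0}, {"grip": 0, "linear": [0, 0, -0.04], "yaw": 0}, {"grip": 0, "linear": [0, 0, -0.03], "yaw": 0}, {"grip": 0, "linear": [0.02, -0.01, 0], "yaw": 0}, {"grip": 0, "linear": [0.04, -0.02, 0], "yaw": 0}, {"grip": 0, "linear": [0.045, -0.022, 0], "yaw": 0}, {"grip": 0, "linear": [0.045, -0.022, 0], "yaw": 0}])

```text
clock: 9.55
tcp_pos: [0.5824, 0.2381, 0.1471]
orientation: [0.707, 0.707, 0.0, 0.0]
contact_force: [0.9, 0.7, -2.1]
width: 0.0357
finger_force: 30.0
```

Request:
carry_out(motion=[{"grip": 0, "linear": [0.045, -0.022, 0], "yaw": 0}, {"grip": 0, "linear": [0.045, -0.022, 0], "yaw": 0}, {"grip": 0, "linear": [0.045, -0.022, 0], "yaw": 0}, {"grip": 0, "linear": [0.04, -0.02, 0], "yaw": 0}, {"grip": 0, "linear": [0.01, -0.003, 0.01], "yaw": 0}, {"grip": 0, "linear": [0, 0, 0.03], "yaw": 0}, {"grip": 0, "linear": [0, 0, 0.03], "yaw": 0}, {"grip": 0, "linear": [0, 0, 0.03], "yaw": 0}])

```text
clock: 10.35
tcp_pos: [0.4948, 0.4214, 0.0457]
orientation: [0.707, 0.707, 0.0, 0.0]
contact_force: [0.8, -0.4, -1.9]
width: 0.0357
finger_force: 30.0
```

Request:
carry_out(motion=[{"grip": 0, "linear": [0, 0, 0.014], "yaw": 0}, {"grip": 0, "linear": [0, 0, 0], "yaw": 0}, {"grip": 0, "linear": [0, 0, 0], "yaw": 0}, {"grip": 0.06, "linear": [0, 0, 0], "yaw": 0}, {"grip": 0.06, "linear": [0, 0, 0], "yaw": 0}, {"grip": 0.06, "linear": [0, 0, 0], "yaw": 0}, {"grip": 0.06, "linear": [0, 0, -0.03], "yaw": 0}, {"grip": 0.06, "linear": [0, 0, -0.05], "yaw": 0}])

```text
clock: 11.15
tcp_pos: [0.4934, 0.4205, 0.111]
orientation: [0.707, 0.707, -0.002, -0.0]
contact_force: [1.3, -0.4, 0.6]
width: 0.0602
finger_force: 0.0
```

Request:
carry_out(motion=[{"grip": 0.06, "linear": [-0.02, 0.01, -0.02], "yaw": 0}, {"grip": 0.06, "linear": [-0.045, 0.0185, 0], "yaw": 0}, {"grip": 0.06, "linear": [-0.045, 0.0185, 0], "yaw": 0}, {"grip": 0.06, "linear": [-0.045, 0.0185, 0], "yaw": 0}, {"grip": 0.06, "linear": [-0.045, 0.0185, 0], "yaw": 0}, {"grip": 0.06, "linear": [-0.045, 0.0185, 0], "yaw": 0}, {"grip": 0.06, "linear": [-0.045, 0.0185, 0], "yaw": 0}, {"grip": 0.06, "linear": [-0.045, 0.0185, 0], "yaw": 0}])

```text
clock: 11.95
tcp_pos: [0.6346, 0.0846, 0.1329]
orientation: [0.707, 0.707, 0.0, 0.0]
contact_force: [0.5, 0.1, 0.4]
width: 0.0597
finger_force: 0.0
```

Request:
carry_out(motion=[{"grip": 0.06, "linear": [-0.045, 0.0185, 0], "yaw": 0}, {"grip": 0.06, "linear": [-0.013, 0.005, 0], "yaw": 0}, {"grip": 0.06, "linear": [0, 0, 0.01], "yaw": 0}, {"grip": 0.06, "linear": [0, 0, 0.03], "yaw": 0}, {"grip": 0.06, "linear": [0, 0, 0.03], "yaw": 0}, {"grip": 0.06, "linear": [0, 0, 0.015], "yaw": 0}, {"grip": 0.06, "linear": [0, 0, 0], "yaw": 0}, {"grip": 0.06, "linear": [0, 0, 0], "yaw": 0}])

```text
clock: 12.75
tcp_pos: [0.6578, 0.0296, 0.0482]
orientation: [0.707, 0.707, 0.0, 0.0]
contact_force: [0.7, 1.0, 0.3]
width: 0.0601
finger_force: 0.0
```

Request:
carry_out(motion=[{"grip": 0.06, "linear": [0, 0, 0.011], "yaw": 0}, {"grip": 0.06, "linear": [0, 0, 0], "yaw": 0}, {"grip": 0, "linear": [0, 0, 0], "yaw": 0}, {"grip": 0, "linear": [0, 0, 0], "yaw": 0}, {"grip": 0, "linear": [0, 0, 0], "yaw": 0}, {"grip": 0, "linear": [0, 0, 0], "yaw": 0}, {"grip": 0, "linear": [0, 0, 0], "yaw": 0}, {"grip": 0, "linear": [0, 0, 0], "yaw": 0}])

```text
clock: 13.55
tcp_pos: [0.6576, 0.0286, 0.0365]
orientation: [0.707, 0.707, 0.0, 0.0]
contact_force: [-1.1, -0.2, 4.6]
width: 0.0358
finger_force: 30.0
```

Request:
carry_out(motion=[{"grip": 0, "linear": [0, 0, -0.01], "yaw": 0}, {"grip": 0, "linear": [0, 0, -0.03], "yaw": 0}, {"grip": 0, "linear": [0, 0, -0.04], "yaw": 0}, {"grip": 0, "linear": [0, 0, -0.03], "yaw": 0}, {"grip": 0, "linear": [0.02, -0.01, 0], "yaw": 0}, {"grip": 0, "linear": [0.04, -0.02, 0], "yaw": 0}, {"grip": 0, "linear": [0.045, -0.022, 0], "yaw": 0}, {"grip": 0, "linear": [0.045, -0.022, 0], "yaw": 0}])

```text
clock: 14.35
tcp_pos: [0.5825, 0.1797, 0.1468]
orientation: [0.707, 0.707, 0.0, 0.0]
contact_force: [0.3, -0.1, -1.8]
width: 0.0354
finger_force: 30.0
```

Request:
carry_out(motion=[{"grip": 0, "linear": [0.045, -0.022, 0], "yaw": 0}, {"grip": 0, "linear": [0.045, -0.022, 0], "yaw": 0}, {"grip": 0, "linear": [0.045, -0.022, 0], "yaw": 0}, {"grip": 0, "linear": [0.04, -0.02, 0], "yaw": 0}, {"grip": 0, "linear": [0.02, -0.003, 0.01], "yaw": 0}, {"grip": 0, "linear": [0, 0, 0.03], "yaw": 0}, {"grip": 0, "linear": [0, 0, 0.03], "yaw": 0}, {"grip": 0, "linear": [0, 0, 0.03], "yaw": 0}])

```text
clock: 15.15
tcp_pos: [0.4947, 0.3734, 0.0457]
orientation: [0.707, 0.707, 0.0, 0.0]
contact_force: [0.5, 0.5, -3.0]
width: 0.0361
finger_force: 30.0
```

Request:
carry_out(motion=[{"grip": 0, "linear": [0, 0, 0.02], "yaw": 0}, {"grip": 0, "linear": [0, 0, 0], "yaw": 0}, {"grip": 0, "linear": [0, 0, 0], "yaw": 0}, {"grip": 0.06, "linear": [0, 0, 0], "yaw": 0}, {"grip": 0.06, "linear": [0, 0, 0], "yaw": 0}, {"grip": 0.06, "linear": [0, 0, 0], "yaw": 0}, {"grip": 0.06, "linear": [0, 0, -0.03], "yaw": 0}, {"grip": 0.06, "linear": [0, 0, -0.05], "yaw": 0}])

```text
clock: 15.95
tcp_pos: [0.4935, 0.3722, 0.1052]
orientation: [0.707, 0.707, -0.002, -0.001]
contact_force: [0.5, 0.2, 0.7]
width: 0.0598
finger_force: 0.0
```

Request:
carry_out(motion=[{"grip": 0.06, "linear": [-0.02, 0.01, -0.02], "yaw": 0}, {"grip": 0.06, "linear": [-0.045, 0.0185, 0], "yaw": 0}, {"grip": 0.06, "linear": [-0.045, 0.0185, 0], "yaw": 0}, {"grip": 0.06, "linear": [-0.045, 0.0185, 0], "yaw": 0}, {"grip": 0.06, "linear": [-0.045, 0.0185, 0], "yaw": 0}, {"grip": 0.06, "linear": [-0.045, 0.0185, 0], "yaw": 0}, {"grip": 0.06, "linear": [-0.045, 0.0185, 0], "yaw": 0}, {"grip": 0.06, "linear": [-0.045, 0.0185, 0], "yaw": 0}])

```text
clock: 16.75
tcp_pos: [0.6348, 0.0362, 0.1269]
orientation: [0.707, 0.707, 0.0, 0.0]
contact_force: [0.8, -0.1, 0.2]
width: 0.06
finger_force: 0.0
```

Request:
carry_out(motion=[{"grip": 0.06, "linear": [-0.045, 0.0185, 0], "yaw": 0}, {"grip": 0.06, "linear": [-0.0225, 0.005, 0], "yaw": 0}, {"grip": 0.06, "linear": [0, 0, 0.01], "yaw": 0}, {"grip": 0.06, "linear": [0, 0, 0.03], "yaw": 0}, {"grip": 0.06, "linear": [0, 0, 0.03], "yaw": 0}, {"grip": 0.06, "linear": [0, 0, 0.015], "yaw": 0}, {"grip": 0.06, "linear": [0, 0, 0.005], "yaw": 0}, {"grip": 0.06, "linear": [0, 0, 0], "yaw": 0}])

```text
clock: 17.55
tcp_pos: [0.6577, -0.0288, 0.0365]
orientation: [0.707, 0.707, 0.0, -0.0]
contact_force: [-0.1, -0.9, 0.6]
width: 0.0598
finger_force: 0.0
```

Request:
carry_out(motion=[{"grip": 0.06, "linear": [0, 0, 0], "yaw": 0}, {"grip": 0, "linear": [0, 0, 0], "yaw": 0}, {"grip": 0, "linear": [0, 0, 0], "yaw": 0}, {"grip": 0, "linear": [0, 0, 0], "yaw": 0}, {"grip": 0, "linear": [0, 0, 0], "yaw": 0}, {"grip": 0, "linear": [0, 0, 0], "yaw": 0}, {"grip": 0, "linear": [0, 0, 0], "yaw": 0}, {"grip": 0, "linear": [0, 0, -0.005], "yaw": 0}])

```text
clock: 18.35
tcp_pos: [0.6571, -0.0293, 0.0408]
orientation: [0.707, 0.707, -0.0, -0.0]
contact_force: [-0.1, 0.3, -2.3]
width: 0.0357
finger_force: 30.0
```

Request:
carry_out(motion=[{"grip": 0, "linear": [0, 0, -0.01], "yaw": 0}, {"grip": 0, "linear": [0, 0, -0.03], "yaw": 0}, {"grip": 0, "linear": [0, 0, -0.04], "yaw": 0}, {"grip": 0, "linear": [0, 0, -0.025], "yaw": 0}, {"grip": 0, "linear": [0.02, -0.01, 0], "yaw": 0}, {"grip": 0, "linear": [0.04, -0.02, 0], "yaw": 0}, {"grip": 0, "linear": [0.045, -0.022, 0], "yaw": 0}, {"grip": 0, "linear": [0.045, -0.022, 0], "yaw": 0}])

```text
clock: 19.15
tcp_pos: [0.5827, 0.1218, 0.147]
orientation: [0.707, 0.707, 0.0, 0.0]
contact_force: [0.6, 1.5, -2.5]
width: 0.0358
finger_force: 30.0
```

Request:
carry_out(motion=[{"grip": 0, "linear": [0.045, -0.022, 0], "yaw": 0}, {"grip": 0, "linear": [0.045, -0.022, 0], "yaw": 0}, {"grip": 0, "linear": [0.045, -0.022, 0], "yaw": 0}, {"grip": 0, "linear": [0.04, -0.02, 0], "yaw": 0}, {"grip": 0, "linear": [0.025, -0.003, 0.01], "yaw": 0}, {"grip": 0, "linear": [0, 0, 0.03], "yaw": 0}, {"grip": 0, "linear": [0, 0, 0.03], "yaw": 0}, {"grip": 0, "linear": [0, 0, 0.03], "yaw": 0}])

```text
clock: 19.95
tcp_pos: [0.4949, 0.3206, 0.0459]
orientation: [0.707, 0.707, 0.0, 0.0]
contact_force: [0.5, -0.4, -1.4]
width: 0.0357
finger_force: 30.0
```

Request:
carry_out(motion=[{"grip": 0, "linear": [0, 0, 0.02], "yaw": 0}, {"grip": 0, "linear": [0, 0, 0], "yaw": 0}, {"grip": 0, "linear": [0, 0, 0], "yaw": 0}, {"grip": 0.06, "linear": [0, 0, 0], "yaw": 0}, {"grip": 0.06, "linear": [0, 0, 0], "yaw": 0}, {"grip": 0.06, "linear": [0, 0, 0], "yaw": 0}, {"grip": 0.06, "linear": [0, 0, -0.03], "yaw": 0}, {"grip": 0.06, "linear": [0, 0, -0.05], "yaw": 0}])

```text
clock: 20.75
tcp_pos: [0.4936, 0.3194, 0.1053]
orientation: [0.707, 0.707, -0.002, -0.001]
contact_force: [1.0, -0.5, 1.1]
width: 0.0599
finger_force: 0.0
```

Request:
carry_out(motion=[{"grip": 0.06, "linear": [-0.02, 0.01, -0.02], "yaw": 0}, {"grip": 0.06, "linear": [-0.045, 0.0185, 0], "yaw": 0}, {"grip": 0.06, "linear": [-0.045, 0.0185, 0], "yaw": 0}, {"grip": 0.06, "linear": [-0.045, 0.0185, 0], "yaw": 0}, {"grip": 0.06, "linear": [-0.045, 0.0185, 0], "yaw": 0}, {"grip": 0.06, "linear": [-0.045, 0.0185, 0], "yaw": 0}, {"grip": 0.06, "linear": [-0.045, 0.0185, 0], "yaw": 0}, {"grip": 0.06, "linear": [-0.045, 0.0185, 0], "yaw": 0}])

```text
clock: 21.55
tcp_pos: [0.6349, -0.0168, 0.1269]
orientation: [0.707, 0.707, 0.0, 0.0]
contact_force: [1.1, 0.5, -0.4]
width: 0.0598
finger_force: 0.0
```

Request:
carry_out(motion=[{"grip": 0.06, "linear": [-0.045, 0.0185, 0], "yaw": 0}, {"grip": 0.06, "linear": [-0.0285, 0.005, 0], "yaw": 0}, {"grip": 0.06, "linear": [0, 0, 0.01], "yaw": 0}, {"grip": 0.06, "linear": [0, 0, 0.03], "yaw": 0}, {"grip": 0.06, "linear": [0, 0, 0.03], "yaw": 0}, {"grip": 0.06, "linear": [0, 0, 0.015], "yaw": 0}, {"grip": 0.06, "linear": [0, 0, 0.005], "yaw": 0}, {"grip": 0.06, "linear": [0, 0, 0], "yaw": 0}])

```text
clock: 22.35
tcp_pos: [0.6579, -0.0877, 0.0365]
orientation: [0.707, 0.707, 0.0, -0.0]
contact_force: [-0.2, 0.2, -0.4]
width: 0.0597
finger_force: 0.0
```

Request:
carry_out(motion=[{"grip": 0.06, "linear": [0, 0, 0], "yaw": 0}, {"grip": 0, "linear": [0, 0, 0], "yaw": 0}, {"grip": 0, "linear": [0, 0, 0], "yaw": 0}, {"grip": 0, "linear": [0, 0, 0], "yaw": 0}, {"grip": 0, "linear": [0, 0, 0], "yaw": 0}, {"grip": 0, "linear": [0, 0, 0], "yaw": 0}, {"grip": 0, "linear": [0, 0, 0], "yaw": 0}, {"grip": 0, "linear": [0, 0, -0.005], "yaw": 0}])

```text
clock: 23.15
tcp_pos: [0.6573, -0.0882, 0.0408]
orientation: [0.707, 0.707, -0.0, -0.0]
contact_force: [0.5, 0.2, -1.3]
width: 0.0357
finger_force: 30.0
```

Request:
carry_out(motion=[{"grip": 0, "linear": [0, 0, -0.01], "yaw": 0}, {"grip": 0, "linear": [0, 0, -0.03], "yaw": 0}, {"grip": 0, "linear": [0, 0, -0.04], "yaw": 0}, {"grip": 0, "linear": [0, 0, -0.025], "yaw": 0}, {"grip": 0, "linear": [0.02, -0.01, 0], "yaw": 0}, {"grip": 0, "linear": [0.04, -0.02, 0], "yaw": 0}, {"grip": 0, "linear": [0.045, -0.022, 0], "yaw": 0}, {"grip": 0, "linear": [0.045, -0.022, 0], "yaw": 0}])

```text
clock: 23.95
tcp_pos: [0.583, 0.063, 0.147]
orientation: [0.707, 0.707, 0.0, 0.0]
contact_force: [1.0, 0.9, -2.7]
width: 0.0357
finger_force: 30.0
```

Request:
carry_out(motion=[{"grip": 0, "linear": [0.045, -0.022, 0], "yaw": 0}, {"grip": 0, "linear": [0.045, -0.022, 0], "yaw": 0}, {"grip": 0, "linear": [0.045, -0.022, 0], "yaw": 0}, {"grip": 0, "linear": [0.04, -0.02, 0], "yaw": 0}, {"grip": 0, "linear": [0.037, -0.003, 0.01], "yaw": 0}, {"grip": 0, "linear": [0, 0, 0.03], "yaw": 0}, {"grip": 0, "linear": [0, 0, 0.03], "yaw": 0}, {"grip": 0, "linear": [0, 0, 0.03], "yaw": 0}])

```text
clock: 24.75
tcp_pos: [0.4952, 0.2738, 0.0459]
orientation: [0.707, 0.707, 0.0, 0.0]
contact_force: [0.9, 0.2, -2.3]
width: 0.0358
finger_force: 30.0
```

Request:
carry_out(motion=[{"grip": 0, "linear": [0, 0, 0.02], "yaw": 0}, {"grip": 0, "linear": [0, 0, 0], "yaw": 0}, {"grip": 0, "linear": [0, 0, 0], "yaw": 0}, {"grip": 0.06, "linear": [0, 0, 0], "yaw": 0}, {"grip": 0.06, "linear": [0, 0, 0], "yaw": 0}, {"grip": 0.06, "linear": [0, 0, 0], "yaw": 0}, {"grip": 0.06, "linear": [0, 0, -0.03], "yaw": 0}, {"grip": 0.06, "linear": [0, 0, -0.05], "yaw": 0}])

```text
clock: 25.55
tcp_pos: [0.4937, 0.2726, 0.1054]
orientation: [0.707, 0.707, -0.002, -0.001]
contact_force: [0.5, 0.0, 0.2]
width: 0.0601
finger_force: 0.0
```

Request:
carry_out(motion=[{"grip": 0.06, "linear": [0, 0, -0.04], "yaw": 0}, {"grip": 0.06, "linear": [0, 0, -0.05], "yaw": 0}, {"grip": 0.06, "linear": [-0.04, -0.005, -0.01], "yaw": 0}, {"grip": 0.06, "linear": [-0.045, -0.005, 0], "yaw": 0}, {"grip": 0.06, "linear": [-0.045, 0, 0], "yaw": 0}, {"grip": 0.06, "linear": [-0.045, 0, 0], "yaw": 0}, {"grip": 0.06, "linear": [0, 0, 0], "yaw": 0}, {"grip": 0.06, "linear": [0, 0, 0], "yaw": 0}])

```text
clock: 26.35
tcp_pos: [0.4852, 0.0977, 0.2068]
orientation: [0.708, 0.706, 0.0, 0.0]
contact_force: [0.2, 0.7, 0.7]
width: 0.0601
finger_force: 0.0
```

```bash
python3 - <<'E'
from h import *
p,K,T=shot("top"); im=p["pixels"]; cv2.imwrite("pics/top2.png",cv2.resize(im[100:400,60:510],None,fx=1.7,fy=1.7)[:,:,::-1])
print("bars"); [print(r) for r in rects(copper(im),.016,K,T) if r[5][0]>370]
h=cv2.cvtColor(im,cv2.COLOR_RGB2HSV)
print("yel");[print(r) for r in rects(cv2.inRange(h,(18,90,110),(35,255,255)),.03,K,T)]
go(.52,-.28,.2,0)
E
```

```text
bars
[317.1, -553.0, 107.8, 38.0, 173.9, [552.0, 316.0]]
[419.2, -301.0, 71.1, 24.8, 88.6, [435.0, 276.0]]
[521.2, -312.8, 96.0, 26.8, 94.7, [437.0, 231.0]]
[635.6, -284.4, 117.1, 27.7, 84.6, [421.0, 182.0]]
yel
[289.7, -206.0, 90.5, 87.3, 82.2, [397.0, 336.0]]
[443.2, -73.6, 87.4, 87.1, 84.8, [334.0, 267.0]]
[656.8, -146.2, 113.8, 45.0, 0.4, [362.0, 174.0]]
[706.9, 327.1, 76.5, 55.8, 43.7, [157.0, 157.0]]
t 26.4 tcp [0.4852 0.0988 0.2067] head -0.03 F [-0.1 -0.4  0. ] w 0.0599 shift [-0.3788  0.035   0.0066] yaw -0.03
```

View pics/top2.png

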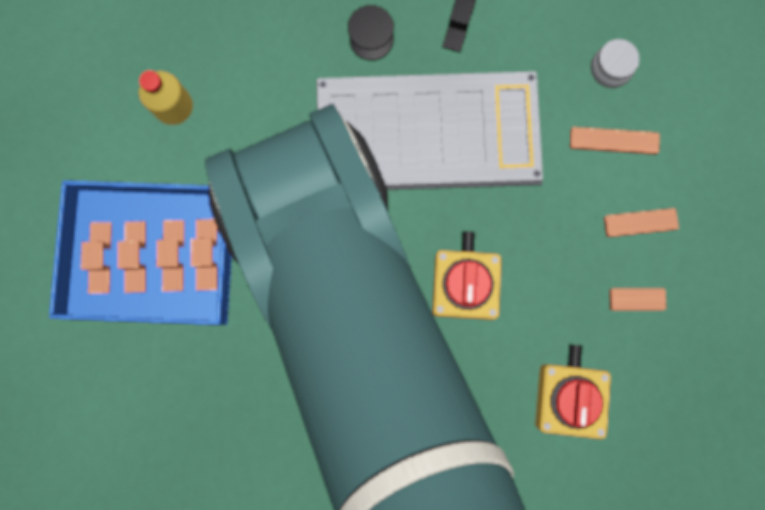

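All four saddles are in the bin and the bars haven't moved. Going over the 96 mm bar.

Request:
carry_out(motion=[{"grip": 0.06, "linear": [-0.03, 0.004, 0], "yaw": 0}, {"grip": 0.06, "linear": [-0.045, 0.004, 0], "yaw": 0}, {"grip": 0.06, "linear": [-0.045, 0.004, 0], "yaw": 0}, {"grip": 0.06, "linear": [-0.045, 0.004, 0], "yaw": 0}, {"grip": 0.06, "linear": [-0.045, 0.004, 0], "yaw": 0}, {"grip": 0.06, "linear": [-0.045, 0.004, 0], "yaw": 0}, {"grip": 0.06, "linear": [-0.045, 0.004, 0], "yaw": 0}, {"grip": 0.06, "linear": [-0.045, 0.004, 0], "yaw": 0}])

```text
clock: 27.2
tcp_pos: [0.5178, -0.2469, 0.2064]
orientation: [0.706, 0.708, 0.0, 0.0]
contact_force: [1.1, 0.6, 1.4]
width: 0.06
finger_force: 0.0
```

Request:
carry_out(motion=[{"grip": 0.05, "linear": [-0.045, 0.004, 0], "yaw": 0}, {"grip": 0.05, "linear": [-0.022, 0, 0], "yaw": -4.7}, {"grip": 0.05, "linear": [0, 0, 0], "yaw": 0}, {"grip": 0.05, "linear": [0, 0, 0], "yaw": 0}, {"grip": 0.05, "linear": [0, 0, 0], "yaw": 0}, {"grip": 0.05, "linear": [0, 0, 0], "yaw": 0}, {"grip": 0.05, "linear": [0, 0, 0], "yaw": 0}, {"grip": 0.05, "linear": [0, 0, 0], "yaw": 0}])

```text
clock: 28.0
tcp_pos: [0.5211, -0.3131, 0.2064]
orientation: [0.677, 0.736, 0.0, 0.0]
contact_force: [-0.2, 0.4, 0.8]
width: 0.0498
finger_force: 0.0
```

```bash
python3 - <<'E'
from h import *
p,K,T=shot("wrist"); im=p["pixels"]; cv2.imwrite("pics/w3.png",im[:,:,::-1])
[print(r) for r in rects(copper(im),.016,K,T)]
for d in imaging.spot_point(p,"bar_a_mid")[:3]: print(np.round(d["pixel"]),round(d["confidence"],2),ray(d["pixel"],.008,K,T).round(4))
go(.521,-.313,.05,4.7)
E
```

```text
[523.7, -310.6, 94.7, 27.6, 94.2, [287.0, 192.0]]
[422.0, -299.0, 71.8, 29.0, 88.6, [202.0, 175.0]]
[637.1, -283.0, 118.8, 29.2, 84.4, [384.0, 175.0]]
[285. 194.] 0.61 [ 0.5225 -0.3136]
[429.  48.] 0.29 [ 0.666  -0.1385]
t 28.1 tcp [ 0.521  -0.3134  0.2063] head 4.69 F [-0.3  0.1  0. ] w 0.0501 shift [3.000e-04 1.000e-04 1.563e-01] yaw -0.01
```

View pics/w3.png

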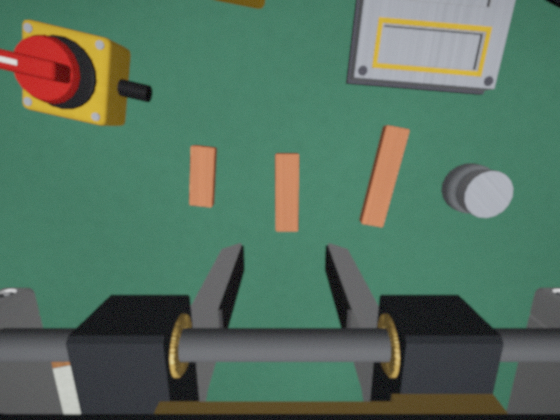

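The wrist view shows the 96 mm bar at (287,192), with the long bar and the tin well clear of the fingers.

Request:
carry_out(motion=[{"grip": 0.05, "linear": [0.001, 0.002, 0.03], "yaw": 0.4}, {"grip": 0.05, "linear": [0, 0, 0.04], "yaw": 0}, {"grip": 0.05, "linear": [0, 0, 0.04], "yaw": 0}, {"grip": 0.05, "linear": [0, 0, 0.04], "yaw": 0}, {"grip": 0.05, "linear": [0, 0, 0.025], "yaw": 0}, {"grip": 0.05, "linear": [0, 0, 0.015], "yaw": 0}, {"grip": 0.05, "linear": [0, 0, 0.008], "yaw": 0}, {"grip": 0.05, "linear": [0, 0, 0], "yaw": 0}])

```text
clock: 28.9
tcp_pos: [0.5229, -0.3124, 0.0081]
orientation: [0.68, 0.733, -0.0, -0.0]
contact_force: [-0.4, -0.1, 0.5]
width: 0.0502
finger_force: 0.0
```

Request:
carry_out(motion=[{"grip": 0.05, "linear": [0, 0, 0], "yaw": 0}, {"grip": 0, "linear": [0, 0, 0], "yaw": 0}, {"grip": 0, "linear": [0, 0, 0], "yaw": 0}, {"grip": 0, "linear": [0, 0, 0], "yaw": 0}, {"grip": 0, "linear": [0, 0, 0], "yaw": 0}, {"grip": 0, "linear": [0, 0, 0], "yaw": 0}, {"grip": 0, "linear": [0, 0, 0], "yaw": 0}, {"grip": 0, "linear": [0, 0, 0], "yaw": 0}])

```text
clock: 29.7
tcp_pos: [0.5232, -0.3126, 0.0088]
orientation: [0.68, 0.733, 0.0, 0.0]
contact_force: [-0.1, -0.2, 6.7]
width: 0.0275
finger_force: 30.0
```

Request:
carry_out(motion=[{"grip": 0, "linear": [0, 0, -0.01], "yaw": 0}, {"grip": 0, "linear": [0, 0, -0.02], "yaw": 0}, {"grip": 0, "linear": [0, 0, -0.02], "yaw": 0}, {"grip": 0, "linear": [0, 0, 0], "yaw": 0}, {"grip": 0, "linear": [0, 0, 0], "yaw": 0}, {"grip": 0, "linear": [0, 0, 0], "yaw": 0}, {"grip": 0, "linear": [0, 0, 0], "yaw": 0}, {"grip": 0, "linear": [0, 0, 0], "yaw": 0}])

```text
clock: 30.5
tcp_pos: [0.5225, -0.3122, 0.0575]
orientation: [0.68, 0.733, -0.0, -0.001]
contact_force: [0.4, 0.1, -3.9]
width: 0.0275
finger_force: 30.0
```

```bash
python3 - <<'E'
from h import *
go(.6585,-.144,.058,-90)
p,K,T=shot("wrist"); im=p["pixels"]; cv2.imwrite("pics/w4.png",im[:,:,::-1])
E
```

```text
t 30.5 tcp [ 0.5225 -0.3122  0.0575] head 4.28 F [ 0.4  0.1 -3.9] w 0.0275 shift [ 0.1575  0.1482 -0.0005] yaw 94.28
```

View pics/w4.png

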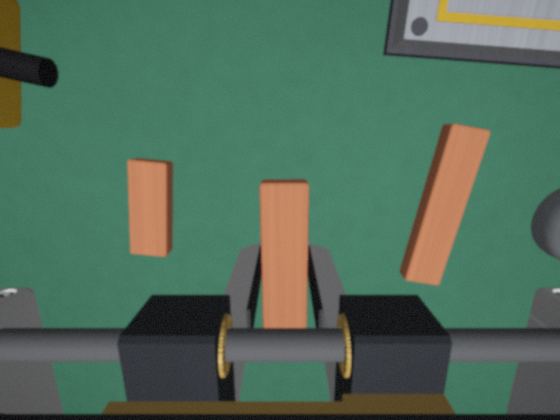

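The bar is held level and centred between the fingers, its front end at (285,181). Moving over the nest and turning.

Request:
carry_out(motion=[{"grip": 0, "linear": [0.016, 0.015, 0], "yaw": 0}, {"grip": 0, "linear": [0.025, 0.0235, 0], "yaw": 0}, {"grip": 0, "linear": [0.025, 0.0235, 0], "yaw": 0}, {"grip": 0, "linear": [0.025, 0.0235, 0], "yaw": 0}, {"grip": 0, "linear": [0.025, 0.0235, 0], "yaw": 0}, {"grip": 0, "linear": [0.025, 0.0235, 0], "yaw": 0}, {"grip": 0, "linear": [0.0165, 0.0157, 0], "yaw": 0}, {"grip": 0, "linear": [0, 0, 0], "yaw": 5}])

```text
clock: 31.35
tcp_pos: [0.6605, -0.1399, 0.0578]
orientation: [0.71, 0.704, 0.001, -0.001]
contact_force: [-0.3, 1.0, -4.4]
width: 0.0277
finger_force: 30.0
```

Request:
carry_out(motion=[{"grip": 0, "linear": [0, 0, 0], "yaw": 8}, {"grip": 0, "linear": [0, 0, 0], "yaw": 8}, {"grip": 0, "linear": [0, 0, 0], "yaw": 8}, {"grip": 0, "linear": [0, 0, 0], "yaw": 8}, {"grip": 0, "linear": [0, 0, 0], "yaw": 8}, {"grip": 0, "linear": [0, 0, 0], "yaw": 8}, {"grip": 0, "linear": [0, 0, 0], "yaw": 8}, {"grip": 0, "linear": [0, 0, 0], "yaw": 8}])

```text
clock: 32.15
tcp_pos: [0.6587, -0.1441, 0.0578]
orientation: [0.976, 0.216, -0.0, -0.0]
contact_force: [0.5, 1.0, -3.8]
width: 0.0275
finger_force: 30.0
```

Request:
carry_out(motion=[{"grip": 0, "linear": [0, 0, 0], "yaw": 8}, {"grip": 0, "linear": [0, 0, 0], "yaw": 8}, {"grip": 0, "linear": [0, 0, 0], "yaw": 8}, {"grip": 0, "linear": [0, 0, 0], "yaw": 1.3}, {"grip": 0, "linear": [0, 0, 0], "yaw": 0}, {"grip": 0, "linear": [0, 0, 0], "yaw": 0}, {"grip": 0, "linear": [0, 0, 0], "yaw": 0}, {"grip": 0, "linear": [0, 0, 0], "yaw": 0}])

```text
clock: 32.95
tcp_pos: [0.6588, -0.1444, 0.0582]
orientation: [1.0, 0.0, -0.0, -0.0]
contact_force: [-0.6, -0.5, -3.8]
width: 0.0274
finger_force: 30.0
```

```bash
python3 - <<'E'
from h import *
go(.6585,-.144,.058,-90)
p,K,T=shot("wrist"); im=p["pixels"]; cv2.imwrite("pics/w5.png",im[:,:,::-1])
h=cv2.cvtColor(im,cv2.COLOR_RGB2HSV)
m=cv2.inRange(h,(18,90,110),(35,255,255))
for r in rects(m,.03,K,T): print(r)
p,K,T=shot("top"); im=p["pixels"]; cv2.imwrite("pics/t5.png",cv2.resize(im[110:240,300:460],None,fx=4.5,fy=4.5)[:,:,::-1])
E
```

```text
t 33.0 tcp [ 0.6588 -0.1444  0.0582] head -89.96 F [-0.6 -0.5 -3.8] w 0.0274 shift [-0.0003 -0.0004  0.0002] yaw 0.04
[565.8, -93.7, 46.6, 4.8, 177.1, [221.0, 352.0]]
[567.6, -193.4, 50.2, 5.4, 2.0, [347.0, 350.0]]
[608.8, -124.1, 17.0, 5.3, 178.9, [258.0, 306.0]]
[686.1, -143.1, 59.7, 46.8, 0.3, [284.0, 193.0]]
```

View pics/w5.png

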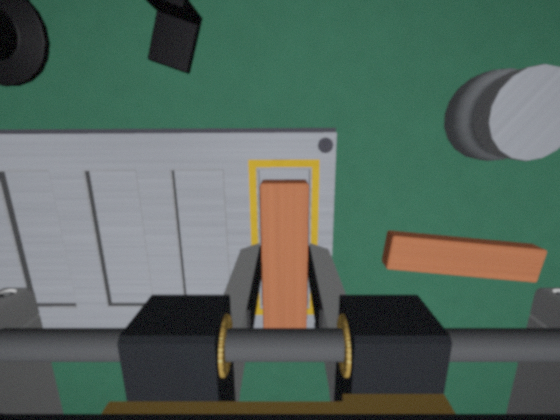

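The bar hovers over the yellow frame: frame columns 250–318 from row 160, bar columns 262–308 with its front end at row 181.

```bash
python3 - <<'E'
from h import *
p,K,T=shot("wrist"); im=p["pixels"]
c=copper(im); h=cv2.cvtColor(im,cv2.COLOR_RGB2HSV); m=cv2.inRange(h,(18,90,110),(35,255,255))
zt=bot.observe()["tcp_pos"][2]-.0088+.016
for r in (200,215,230):
    q=np.where(c[r,230:340])[0]+230; f=np.where(m[r,230:340])[0]+230
    a=[ray([u,r],zt,K,T)[1] for u in (q.min(),q.max()+1)]; b=[ray([u,r],.03,K,T)[1] for u in (f.min(),f.max()+1)]
    inn=[ray([u,r],.03,K,T)[1] for u in (f[f<285].max()+1,f[f>285].min())]
    print(r,"bar y",np.round(a,4),np.mean(a).round(4),"frame",np.round(b,4),np.mean(b).round(4),np.round(inn,4))
for col in (275,285,295):
    q=np.where(c[100:330,col])[0]+100; f=np.where(m[100:185,col])[0]+100
    print("bar: row",q.min(),"front x",ray([col,q.min()],zt,K,T)[0].round(4),"frame outer/inner x",f.min(),f.max(),ray([col,f.min()],.03,K,T)[0].round(4),ray([col,f.max()+1],.03,K,T)[0].round(4))
E
```

```text
200 bar y [-0.1303 -0.1569] -0.1436 frame [-0.1201 -0.1665] -0.1433 [-0.1249 -0.1624]
215 bar y [-0.1301 -0.157 ] -0.1436 frame [-0.1198 -0.1668] -0.1433 [-0.1246 -0.1619]
230 bar y [-0.13   -0.1572] -0.1436 frame [-0.1202 -0.1671] -0.1436 [-0.1251 -0.1622]
bar: row 182 front x 0.7073 frame outer/inner x 160 166 0.7159 0.7113
bar: row 182 front x 0.7073 frame outer/inner x 160 166 0.7159 0.7113
bar: row 182 front x 0.7073 frame outer/inner x 160 166 0.7159 0.7113
```

View pics/t5.png

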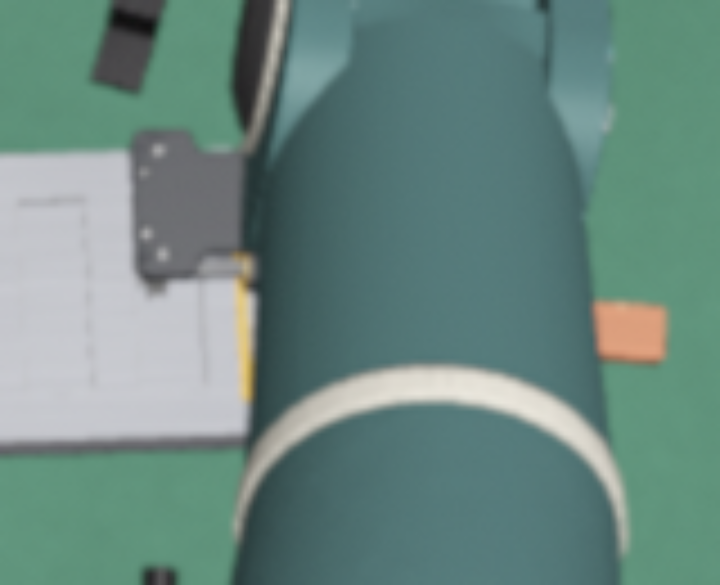

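The top view is mostly blocked by the arm. The wrist measurement puts the bar about 1 mm too far in x and centred in y. Shifting, then lowering and releasing.

Request:
carry_out(motion=[{"grip": 0, "linear": [-0.001, 0, 0.008], "yaw": 0}, {"grip": 0, "linear": [0, 0, 0.006], "yaw": 0}, {"grip": 0, "linear": [0, 0, 0.004], "yaw": 0}, {"grip": 0, "linear": [0, 0, 0.003], "yaw": 0}, {"grip": 0, "linear": [0, 0, 0.002], "yaw": 0}, {"grip": 0, "linear": [0, 0, 0.001], "yaw": 0}, {"grip": 0, "linear": [0, 0, 0], "yaw": 0}, {"grip": 0, "linear": [0, 0, 0], "yaw": 0}])

```text
clock: 33.9
tcp_pos: [0.6579, -0.1443, 0.0344]
orientation: [1.0, -0.0, 0.0, -0.0]
contact_force: [1.1, -0.0, -3.9]
width: 0.0276
finger_force: 30.0
```

Request:
carry_out(motion=[{"grip": 0, "linear": [0, 0, 0.001], "yaw": 0}, {"grip": 0.04, "linear": [0, 0, 0], "yaw": 0}, {"grip": 0.04, "linear": [0, 0, 0], "yaw": 0}, {"grip": 0.04, "linear": [0, 0, 0], "yaw": 0}, {"grip": 0.04, "linear": [0, 0, 0], "yaw": 0}, {"grip": 0.04, "linear": [0, 0, -0.01], "yaw": 0}, {"grip": 0.04, "linear": [0, 0, -0.04], "yaw": 0}, {"grip": 0.04, "linear": [0, 0, -0.05], "yaw": 0}])

```text
clock: 34.7
tcp_pos: [0.6567, -0.1441, 0.1335]
orientation: [1.0, -0.0, -0.002, -0.0]
contact_force: [0.3, -0.2, 0.9]
width: 0.04
finger_force: 0.0
```

Request:
carry_out(motion=[{"grip": 0.04, "linear": [0, 0, -0.05], "yaw": 0}, {"grip": 0.04, "linear": [0, 0, -0.02], "yaw": 0}, {"grip": 0.04, "linear": [0, 0, 0], "yaw": 0}, {"grip": 0.04, "linear": [0, 0, 0], "yaw": 0}, {"grip": 0.04, "linear": [0, 0, 0], "yaw": 0}, {"grip": 0.04, "linear": [0, 0, 0], "yaw": 0}, {"grip": 0.04, "linear": [0, 0, 0], "yaw": 0}, {"grip": 0.04, "linear": [0, 0, 0], "yaw": 0}])

```text
clock: 35.5
tcp_pos: [0.6577, -0.1443, 0.2027]
orientation: [1.0, -0.0, -0.0, -0.0]
contact_force: [0.2, 0.9, 0.5]
width: 0.0398
finger_force: 0.0
```

```bash
python3 - <<'E'
from h import *
p,K,T=shot("wrist"); im=p["pixels"]; cv2.imwrite("pics/w6.png",im[:,:,::-1])
h=cv2.cvtColor(im,cv2.COLOR_RGB2HSV)
for r in rects(cv2.inRange(h,(18,90,110),(35,255,255)),.03,K,T): print("y",r)
for z in (.03,.04): [print(z,r) for r in rects(copper(im),z,K,T)]
go(.443,-.0712,.2,90)
print(bot.observe()["joint_positions"].round(2))
E
```

```text
y [404.9, -102.2, 54.4, 21.8, 157.4, [253.0, 378.0]]
y [448.4, -262.8, 85.6, 10.8, 4.2, [374.0, 350.0]]
y [449.4, -24.2, 87.1, 10.8, 175.8, [195.0, 350.0]]
y [658.4, -143.2, 114.3, 46.5, 0.3, [284.0, 194.0]]
0.03 [643.4, -277.1, 115.7, 27.7, 84.4, [399.0, 209.0]]
0.03 [656.7, -143.4, 95.6, 26.1, 179.7, [284.0, 197.0]]
0.04 [646.0, -273.3, 112.4, 26.9, 84.4, [399.0, 209.0]]
0.04 [659.0, -143.4, 92.9, 25.4, 179.7, [284.0, 197.0]]
t 35.5 tcp [ 0.6578 -0.1443  0.2029] head -90.02 F [-0.  -0.2  0.3] w 0.0402 shift [-0.2148 -0.073   0.003 ] yaw 179.98
[ 0.13  0.51  0.05  1.48 -0.03  1.15 -1.38]
```

View pics/w6.png

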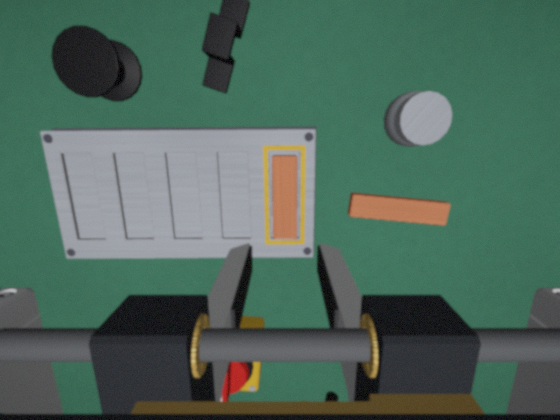

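The bar lies flat inside the yellow frame at (285,197). Next I go to the stop with the opposite yaw, so joint 7 has room to turn.

Request:
carry_out(motion=[{"grip": 0.04, "linear": [-0.036, -0.012, 0], "yaw": 0}, {"grip": 0.04, "linear": [-0.036, -0.012, 0], "yaw": 0}, {"grip": 0.04, "linear": [-0.036, -0.012, 0], "yaw": 0}, {"grip": 0.04, "linear": [-0.036, -0.012, 0], "yaw": 0}, {"grip": 0.04, "linear": [-0.036, -0.012, 0], "yaw": 0}, {"grip": 0.04, "linear": [-0.035, -0.013, 0], "yaw": 0}, {"grip": 0.04, "linear": [0, 0, 0], "yaw": -8.5}, {"grip": 0.04, "linear": [0, 0, 0], "yaw": -8.5}])

```text
clock: 36.35
tcp_pos: [0.4424, -0.0709, 0.2037]
orientation: [0.989, 0.151, 0.001, 0.0]
contact_force: [0.7, 0.1, 0.6]
width: 0.0399
finger_force: 0.0
```

Request:
carry_out(motion=[{"grip": 0.04, "linear": [0, 0, 0], "yaw": -8.5}, {"grip": 0.04, "linear": [0, 0, 0], "yaw": -8.5}, {"grip": 0.04, "linear": [0, 0, 0], "yaw": -8.5}, {"grip": 0.04, "linear": [0, 0, 0], "yaw": -8.5}, {"grip": 0.04, "linear": [0, 0, 0], "yaw": -8.5}, {"grip": 0.04, "linear": [0, 0, 0], "yaw": -8.5}, {"grip": 0.04, "linear": [0, 0, 0], "yaw": -8.5}, {"grip": 0.04, "linear": [0, 0, 0], "yaw": -8.5}])

```text
clock: 37.15
tcp_pos: [0.4429, -0.0712, 0.2033]
orientation: [0.735, 0.678, 0.0, 0.0]
contact_force: [-0.1, -0.5, 0.5]
width: 0.04
finger_force: 0.0
```

Request:
carry_out(motion=[{"grip": 0.04, "linear": [0, 0, 0], "yaw": -8.5}, {"grip": 0.04, "linear": [0, 0, 0], "yaw": -8.5}, {"grip": 0.04, "linear": [0, 0, 0], "yaw": -8.5}, {"grip": 0.04, "linear": [0, 0, 0], "yaw": -8.5}, {"grip": 0.04, "linear": [0, 0, 0], "yaw": -8.5}, {"grip": 0.04, "linear": [0, 0, 0], "yaw": -8.5}, {"grip": 0.04, "linear": [0, 0, 0], "yaw": -8.5}, {"grip": 0.04, "linear": [0, 0, 0], "yaw": -8.5}])

```text
clock: 37.95
tcp_pos: [0.4429, -0.0712, 0.2033]
orientation: [0.231, 0.973, 0.0, 0.0]
contact_force: [1.0, -0.2, -0.3]
width: 0.0399
finger_force: 0.0
```

Request:
carry_out(motion=[{"grip": 0.04, "linear": [0, 0, 0], "yaw": -8.5}, {"grip": 0.04, "linear": [0, 0, 0], "yaw": -8.5}, {"grip": 0.04, "linear": [0, 0, 0], "yaw": -5}, {"grip": 0.04, "linear": [0, 0, 0], "yaw": 0}, {"grip": 0.04, "linear": [0, 0, 0], "yaw": 0}, {"grip": 0.04, "linear": [0, 0, 0], "yaw": 0}, {"grip": 0.04, "linear": [0, 0, 0], "yaw": 0}, {"grip": 0.04, "linear": [0, 0, 0], "yaw": 0}])

```text
clock: 38.75
tcp_pos: [0.4429, -0.0712, 0.2033]
orientation: [0.044, 0.999, 0.0, -0.0]
contact_force: [1.2, -0.2, -0.4]
width: 0.0398
finger_force: 0.0
```

```bash
python3 - <<'E'
from h import *
p,K,T=shot("wrist"); im=p["pixels"]; cv2.imwrite("pics/w7.png",im[:,:,::-1])
for d in imaging.spot_point(p,"stop_top")[:3]: print(d["pixel"],d["confidence"],ray(d["pixel"],.092,K,T).round(4))
go(.443,-.0712,.073,85)
print(bot.observe()["joint_positions"].round(2))
E
```

```text
[286.6, 212.4] 0.86 [ 0.4447 -0.0682]
[107.2, 48.5] 0.56 [ 0.2888 -0.2063]
t 38.9 tcp [ 0.4429 -0.0712  0.2032] head 84.96 F [ 1.1 -0.   0.2] w 0.0401 shift [-1.000e-04 -0.000e+00  1.302e-01] yaw -0.04
[ 0.25  0.11 -0.17  2.03  0.02  1.01  1.55]
```

View pics/w7.png

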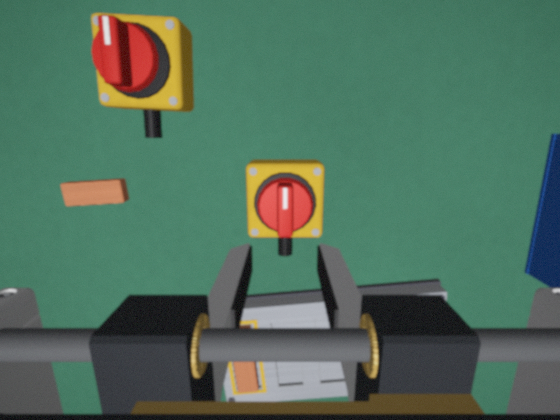

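The tool is lined up squarely with the pressed bar at (285,207). Next I close loosely around it above cap height and turn clockwise.

Request:
carry_out(motion=[{"grip": 0.04, "linear": [0, 0, 0.03], "yaw": 0}, {"grip": 0.04, "linear": [0, 0, 0.04], "yaw": 0}, {"grip": 0.04, "linear": [0, 0, 0.03], "yaw": 0}, {"grip": 0.04, "linear": [0, 0, 0.015], "yaw": 0}, {"grip": 0.04, "linear": [0, 0, 0.008], "yaw": 0}, {"grip": 0.018, "linear": [0, 0, 0], "yaw": 0}, {"grip": 0.018, "linear": [0, 0, 0], "yaw": 0}, {"grip": 0.018, "linear": [0, 0, 0], "yaw": 0}])

```text
clock: 39.65
tcp_pos: [0.4435, -0.0713, 0.0811]
orientation: [0.044, 0.999, -0.0, 0.001]
contact_force: [1.0, -0.1, 0.2]
width: 0.0196
finger_force: 0.0
```

Request:
carry_out(motion=[{"grip": 0.018, "linear": [0, 0, 0], "yaw": 0}, {"grip": 0.018, "linear": [0, 0, 0], "yaw": 6}, {"grip": 0.018, "linear": [0, 0, 0], "yaw": 6}, {"grip": 0.018, "linear": [0, 0, 0], "yaw": 6}, {"grip": 0.018, "linear": [0, 0, 0], "yaw": 6}, {"grip": 0.018, "linear": [0, 0, 0], "yaw": 6}, {"grip": 0.018, "linear": [0, 0, 0], "yaw": 6}, {"grip": 0.018, "linear": [0, 0, 0], "yaw": 6}])

```text
clock: 40.45
tcp_pos: [0.4433, -0.0709, 0.0813]
orientation: [0.401, 0.916, 0.0, 0.0]
contact_force: [-4.7, 2.6, 17.2]
width: 0.0183
finger_force: 19.0
```

```bash
python3 - <<'E'
from h import *
go(.443,-.0712,.0795,10); print(bot.observe()["wrist_torque"].round(2))
E
```

```text
t 40.5 tcp [ 0.4433 -0.0709  0.0813] head 42.77 F [-4.7  2.6 17.2] w 0.0183 shift [-0.0001 -0.0004  0.0018] yaw 32.77
[0.71 1.03 0.36]
```

Request:
carry_out(motion=[{"grip": 0.018, "linear": [0, 0, -0.001], "yaw": 6}, {"grip": 0.018, "linear": [0, 0, -0.001], "yaw": 6}, {"grip": 0.018, "linear": [0, 0, -0.001], "yaw": 6}, {"grip": 0.018, "linear": [0, 0, -0.001], "yaw": 6}, {"grip": 0.018, "linear": [0, 0, -0.001], "yaw": 6}, {"grip": 0.018, "linear": [0, 0, -0.001], "yaw": 4}, {"grip": 0.018, "linear": [0, 0, 0], "yaw": 3}, {"grip": 0.018, "linear": [0, 0, 0], "yaw": 0}])

```text
clock: 41.25
tcp_pos: [0.4439, -0.0707, 0.087]
orientation: [0.669, 0.743, 0.001, 0.001]
contact_force: [3.3, 4.8, 3.2]
width: 0.0181
finger_force: 4.6
```

```bash
python3 - <<'E'
from h import *
go(.443,-.0712,.0795,10); print(bot.observe()["wrist_torque"].round(2))
p,K,T=shot("wrist"); cv2.imwrite("pics/w8.png",p["pixels"][120:420,130:440,::-1])
E
```

```text
t 41.2 tcp [ 0.4439 -0.0707  0.087 ] head 5.96 F [3.3 4.8 3.2] w 0.0181 shift [-0.0004 -0.0009  0.0074] yaw -4.04
[ 0.87 -0.93  0.13]
```

View pics/w8.png

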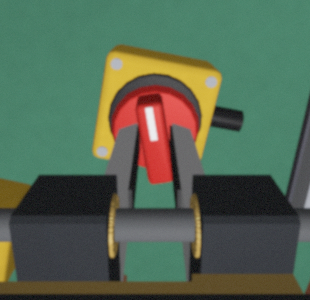

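The bar lags the tool by several degrees, tilted in the crop at (152,140), so I keep turning to reach the stop.

Request:
carry_out(motion=[{"grip": 0.018, "linear": [0, 0, 0], "yaw": 3}, {"grip": 0.018, "linear": [0, 0, 0], "yaw": 3}, {"grip": 0.018, "linear": [0, 0, 0], "yaw": 2}, {"grip": 0.018, "linear": [0, 0, 0], "yaw": 2}, {"grip": 0.018, "linear": [0, 0, 0], "yaw": 0}, {"grip": 0.018, "linear": [0, 0, 0], "yaw": 0}, {"grip": 0.018, "linear": [0, 0, 0], "yaw": 0}, {"grip": 0.018, "linear": [0, 0, 0], "yaw": 0}])

```text
clock: 42.1
tcp_pos: [0.4439, -0.0709, 0.087]
orientation: [0.731, 0.683, 0.001, 0.001]
contact_force: [2.5, 4.1, 8.2]
width: 0.0187
finger_force: 18.9
```

```bash
python3 - <<'E'
from h import *
go(.443,-.0712,.0795,10); print(bot.observe()["wrist_torque"].round(2))
p,K,T=shot("wrist"); cv2.imwrite("pics/w9.png",p["pixels"][120:420,130:440,::-1])
for d in imaging.spot_point(p,"stop_top")[:2]: print(d["pixel"],d["confidence"],ray(d["pixel"],.092,K,T).round(4),ray(d["pixel"],.1,K,T).round(4))
E
```

```text
t 42.1 tcp [ 0.4439 -0.0709  0.087 ] head -3.86 F [2.5 4.1 8.2] w 0.0187 shift [-0.0003 -0.0009  0.0075] yaw -13.86
[ 0.99 -0.65  0.45]
[284.9, 266.7] 0.63 [ 0.4442 -0.0741] [ 0.4444 -0.0703]
```

View pics/w9.png

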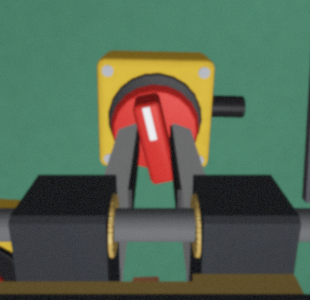

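The bar now leans 12° against the fingers and the torque has risen, so it is at its stop. Opening and retreating upward.

Request:
carry_out(motion=[{"grip": 0.05, "linear": [0, 0, 0], "yaw": 0}, {"grip": 0.05, "linear": [0, 0, 0], "yaw": 0}, {"grip": 0.05, "linear": [0, 0, -0.01], "yaw": 0}, {"grip": 0.05, "linear": [0, 0, -0.03], "yaw": 0}, {"grip": 0.05, "linear": [0, 0, -0.04], "yaw": 0}, {"grip": 0.05, "linear": [0, 0, -0.036], "yaw": 0}, {"grip": 0.05, "linear": [0, 0, 0], "yaw": 0}, {"grip": 0.05, "linear": [0, 0, 0], "yaw": 0}])

```text
clock: 43.0
tcp_pos: [0.4429, -0.0714, 0.2031]
orientation: [0.731, 0.682, 0.0, 0.0]
contact_force: [0.1, -0.7, -0.1]
width: 0.0503
finger_force: 0.0
```

Request:
carry_out(motion=[{"grip": 0.05, "linear": [0, 0, 0], "yaw": 0}, {"grip": 0.05, "linear": [0, 0, 0], "yaw": 0}, {"grip": 0.05, "linear": [0, 0, 0], "yaw": 0}, {"grip": 0.05, "linear": [0, 0, 0], "yaw": 0}, {"grip": 0.05, "linear": [0, 0, 0], "yaw": 0}, {"grip": 0.05, "linear": [0, 0, 0], "yaw": 0}, {"grip": 0.05, "linear": [0, 0, 0], "yaw": 0}, {"grip": 0.05, "linear": [0, 0, 0], "yaw": 0}])

```text
clock: 43.8
tcp_pos: [0.4429, -0.0712, 0.2022]
orientation: [0.731, 0.682, 0.0, -0.0]
contact_force: [-0.5, -0.0, 0.2]
width: 0.0498
finger_force: 0.0
```

```bash
python3 - <<'E'
from h import *
go(.443,-.0712,.2,-3)
p,K,T=shot("wrist"); im=p["pixels"]; cv2.imwrite("pics/w10.png",im[:,:,::-1])
for d in imaging.spot_point(p,"stop_top")[:2]: print(np.round(d["pixel"],1),d["confidence"],ray(d["pixel"],.092,K,T).round(4),ray(d["pixel"],.1,K,T).round(4))
def redw(im,K):
    h=cv2.cvtColor(im,cv2.COLOR_RGB2HSV); m=cv2.inRange(h,(0,130,60),(4,255,255))|cv2.inRange(h,(174,130,60),(179,255,255))
    for c in cv2.findContours(m,0,1)[0]:
        if cv2.contourArea(c)>500: print(cv2.boundingRect(c),cv2.contourArea(c))
redw(im,K); print("press-time refs"); 
for f in ("w1","w7"): redw(cv2.imread(f"pics/{f}.png")[:,:,::-1],K); print()
E
```

```text
t 43.8 tcp [ 0.4429 -0.0712  0.2022] head -4.02 F [-0.5 -0.   0.2] w 0.0498 shift [-0.      0.0001  0.0022] yaw -1.02
[284.5 214.6] 0.84 [ 0.443  -0.0737] [ 0.4432 -0.0715]
(257, 177, 58, 55) 2170.5
press-time refs
(119, 292, 61, 37) 1620.5
(257, 175, 58, 55) 2132.0

(257, 178, 56, 61) 2373.5
(92, 16, 67, 77) 3418.5
```

View pics/w10.png

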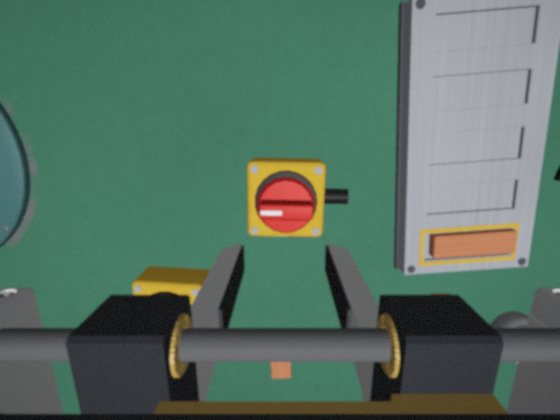

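The mushroom is back at (285,204), its cap the same size as when it was up, and the bar is still in its nest. Moving aside to compare it with the first scene picture.

Request:
carry_out(motion=[{"grip": 0.05, "linear": [0.03, 0, -0.03], "yaw": 0}, {"grip": 0.05, "linear": [0.04, 0, -0.03], "yaw": 0}, {"grip": 0.05, "linear": [0.04, 0, -0.02], "yaw": 0}, {"grip": 0.05, "linear": [0.04, 0, 0], "yaw": 0}, {"grip": 0.05, "linear": [0.04, 0, 0], "yaw": 0}, {"grip": 0.05, "linear": [0.04, 0, 0], "yaw": 0}, {"grip": 0.05, "linear": [0, 0, 0], "yaw": 0}, {"grip": 0.05, "linear": [0, 0, 0], "yaw": 0}])

```text
clock: 44.7
tcp_pos: [0.4589, 0.1586, 0.282]
orientation: [0.731, 0.682, -0.0, -0.0]
contact_force: [-0.3, -0.1, -0.4]
width: 0.0499
finger_force: 0.0
```

```bash
python3 - <<'E'
from h import *
def pc(a,b,x0,x1,y0,y1):
    f=lambda i:cv2.cvtColor(i,cv2.COLOR_BGR2GRAY)[y0:y1,x0:x1].astype(np.float32)
    w=cv2.createHanningWindow((x1-x0,y1-y0),cv2.CV_32F); return np.round(cv2.phaseCorrelate(f(a),f(b),w),2).tolist() if 0 else (np.round(cv2.phaseCorrelate(f(a),f(b),w)[0],2).tolist(), round(float(np.abs(f(a)-f(b)).mean()),2))
p,K,T=shot("scene"); b=p["pixels"][:,:,::-1].copy(); cv2.imwrite("pics/s2.png",b); a=cv2.imread("pics/scene0.png")
print("scene head",pc(a,b,240,272,150,188),"ref other stop",pc(a,b,206,240,108,156))
for n,(x,y) in dict(bottle=(416,285),spool=(272,308),tin=(124,262),black=(208,316)).items(): print(n,pc(a,b,x-20,x+20,y-24,y+24))
p,K,T=shot("top"); b=p["pixels"][:,:,::-1].copy(); cv2.imwrite("pics/top3.png",b); a=cv2.imread("pics/top0.png"); print("top head",pc(a,b,315,355,247,287))
m=cv2.imread("pics/top2.png")
[print(r) for r in rects(copper(p["pixels"]),.03,K,T)]
E
```

```text
scene head ([0.28, 0.13], 2.68) ref other stop ([-0.17, 0.26], 1.88)
bottle ([0.08, 0.07], 1.78)
spool ([0.0, -0.42], 2.23)
tin ([-0.21, 0.17], 1.75)
black ([0.01, -0.05], 2.2)
top head ([-0.04, 0.06], 3.73)
[312.0, -549.8, 100.2, 19.9, 11.2, [552.0, 320.0]]
[418.7, -297.2, 70.2, 24.5, 88.6, [435.0, 276.0]]
[488.7, 422.0, 88.8, 28.1, 17.4, [116.0, 253.0]]
[632.6, -280.8, 115.7, 27.5, 84.6, [421.0, 182.0]]
[662.2, -143.4, 93.1, 25.6, 179.6, [361.0, 172.0]]
```

```bash
python3 -c "
from station import bot
print(bot.job_done())"
```

```text
the job is handed in; nothing more can be done
None
```

Job handed in at about 45 s with every step done in order: stop pressed, all four saddles put in the bin, 96 mm bar flat in the yellow nest, and stop turned to its end and back up; the bottle, spool and tin were not disturbed.

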